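# Gauge two lithium packs and latch the sound one into the test cradle

## Task

The lithium cell in one of the two packs standing in the rack has swollen. Pinch them gently across the flat faces to find by thickness which one is still sound, lift that one out, lower it into the test cradle's channel, copper tabs towards the end block, and slide it along against the sprung contact, without driving the contact to the end of its travel, until the catch has snapped up behind it and holds it there by itself, sitting down on the channel floor. Leave the swollen pack standing in its stall, and leave the vial and the spool where they are.

Things in the scene. Friction and masses are not known exactly. Their poses are not given: they have to be found in the camera images.
- pack_a_mid (a point): centre of battery pack a, standing on its narrow long edge: 52 mm along its x, 56 mm tall. A black carrier forms its back (-y face); a silver foil lithium cell with an amber band near the top is keyed loosely in its open front (+y). This point is 28 mm above the underside, 5 mm in front of the back face. 75 g. Pinch across the flat faces 8 to 16 mm above it, clear of rails and channel walls
- pack_b_mid (a point): centre of battery pack b, standing on its narrow long edge: 52 mm along its x, 56 mm tall. A black carrier forms its back (-y face); a silver foil lithium cell with an amber band near the top is keyed loosely in its open front (+y). This point is 28 mm above the underside, 5 mm in front of the back face. 75 g. Pinch across the flat faces 8 to 16 mm above it, clear of rails and channel walls
- pack_a: the whole carrier of pack a (origin mid-underside). Over back and foil the pack is 10 mm thick if its cell is sound, 15 mm if swollen (foil face at +5 or +10 mm of its y; flat, firm). Exactly one of the two is sound; which carrier has it is drawn anew each time: only thickness tells. Fragile: at most 35 N from the fingers, at most 40 N against the cradle
- pack_b: the whole of pack b, likewise
- pack_a_tabs (a point): centre of the front end of pack a, where its two small copper tabs are: 26 mm along the pack's +x from its centre, 5 mm above its underside
- pack_b_tabs (a point): the same point on pack b
- rack_a (a point): middle of the floor of pack a's stall in the grey rack (fixed, 72 x 154 mm, two stalls 76 mm apart along its y). The floor is 4 mm above the bench, between two rails 21 mm apart whose tops are 12.5 mm above this point; x runs along the stall, which is 61 mm long; z up
- rack_b (a point): the same point in pack b's stall
- channel (a point): point on the floor of the test cradle's grey channel, on its centre line, 10 mm above the bench; x runs along the channel to the end block, z up. The channel is open above, 13 mm wide, from 56 mm behind this point to the end block; its walls end 14 mm above the floor, the top 4 mm flared to 21 mm. Lower a pack with its centre 24 to 30 mm behind this point: clear of the contact, on top of the catch
- contact (a joint): travel of the sprung contact into the end block, m: 0 free, 0.005 with a pack held by the catch, 0.014 bottomed; past 0.012 the contact is overpressed. It pushes back with 1 N at first touch, 5 N when the catch snaps up, 10.5 N at 0.012 m; a push of 7 to 8 N is right. When let go the pack settles back onto the catch and stays
- cradle: the fixed test cradle, black base 144 x 64 mm; origin on the bench below the channel point. Its grey end block (brass screws, 24 mm above the channel floor) is set anew each time within 10 mm of a middle setting; how far is not told. There the contact's tip is 22 mm ahead of the channel point and the steel catch, 6 mm high and yielding to 2 N, 25 to 35 mm behind it; all shift together
- flux_vial: small glass flux vial with a white cap, 27 mm across, 68 mm tall, standing on the bench; origin at its underside
- solder_spool: red spool of solder, 63 mm across, 42 mm tall; origin at its underside

How it is judged:
By the outcome, as a careful person would: the job done as asked, in the order asked, and still so for the second after the job is handed in, with the robot touching nothing.
It also fails if it takes over 51 s, if anything falls off the work surface, if the arm or the gripper's body presses on something with over 40 N, if the wrist force passes 120 N, or if a joint passes its speed limit or range.

## Robot

A 7-joint arm with a two-finger parallel gripper is mounted at the origin on a cart in front of the work surface, level with it; the furniture and walls round the work are solid. World frame = base frame: x ahead of the robot, y to its left, z up, the work surface at z = 0. Lengths are in m, angles in rad, forces in N, time in s.
With the tool pointing down it reaches from about 0.4 to 0.85 m from the base axis. Payload 10.4 kg.
Tool frame: the origin (TCP) lies where the fingers leave the gripper's body, on its centre line; the fingertips stand 73 mm ahead of it and the grasp point (between the pads) lies 54 mm ahead of it; z points along the fingers, y is the line along which they close (so a half turn about z gives the same grasp; the last joint's range is limited). The gripper opens to 85 mm and grips with 20 to 120 N. Pads are 22 mm wide; open, the fingers measure 114 mm over their backs; the gripper's body (76 mm by 85 mm) begins 54 mm behind the grasp point. The pads swing forward as they close: fully open they stand 13 mm farther back than shut.
Start: joints at [-1.271, 0.332, -0.065, 1.46, 0.022, 1.35, -0.088], TCP at [0.198, 0.593, 0.304] pointing down, gripper open.
Joint ranges: [-2.6, 2.6], [-0.5, 2.12], [-1.47, 1.34], [0.16, 2.42], [-1.27, 4.41], [0.06, 2.06], [-2.6, 2.6]. Speed limits (rad/s): [2.22, 2.22, 2.79, 2.79, 3.14, 3.14, 3.14].

## Interface

Orientations are given as a unit quaternion [x, y, z, w].
In Python, from workcell import manip, camera gives the robot as it stands. The module is installed in compiled form; this text tells all that it offers.
- The arm moves only by the shell command python3 -m creep 'ROWS' [OPENING] [FORCE]. ROWS is JSON, a list of rows, each a list of 2 entries, a list of its own where there are three numbers: the shift along the tool's x, y, z in mm, then the turn about the tool's z in rad. In form: [[[tx, ty, tz], twist], ...]. A call has 1 to 5 rows; each row is the pose to reach, as a shift and turn from the pose commanded when the call began, along the tool's axes at that moment; what a row does not reach only later rows make up. A row lasts 1/12 s, in which the tool goes at most 41.7 mm and 7.16 degrees, less where a joint would pass 70% of its speed; a pose out of reach is approached as far as the arm can. A call with a gripper value outside its range is refused whole. OPENING is the opening, from 0 (shut) to 1 (fully open), set as the call begins (- or left out, the last holds). The fingers move at their own pace and stop on an object; FORCE is the grip in N (left out, the last holds). Time passes only in rows, so rows that repeat a pose let the fingers close. It gives the time, the measured TCP pose, the force, the opening and the grip force at its end, in the units of the state.
- manip.get_obs(): the state, without advancing time (a new reading comes with each control period).
- camera(name): name is "scene" or "top" or "wrist"; returns a dict with "pixels" (420x560x3 uint8, red, green, blue), "z_map" (420x560 float32, m along the optical axis (not along the pixel's ray), 0 where there is no reading), "fx", "fy", "cx", "cy" (pixels), "extrinsics" (4x4, takes a point from world to camera coordinates). Camera axes: x right, y down, z forward; pixel columns grow to the right and rows downward; lengths in m; the calibration is good to about 2 mm. A picture is of the moment at which its call begins.
- manip.hand_in(): hands the job in; it is judged then, once.
The state is a dict: "clock": time; "joint_pos": joint angles; "joint_velocities": joint speeds; "tau": joint torques, N m; "position": TCP position; "ee_rot": TCP orientation; "ft_force": force on the tool from outside, world axes, zero at the start; "torque": the same for the moment, N m; "grip_width": opening from 0.0 (shut) to 1.0 (fully open); "grasp_force": force on a finger pad.
Only numpy, scipy, OpenCV 4.12 (cv2) and the standard library are available. Lean on these libraries where they do the work, as an engineer would, in place of code of your own. Each camera call takes 0.05 s, during which the arm holds its last target. There are 200 camera calls.

## Working session

There is one attempt and no reset: what is moved stays moved. The work goes in short steps, Python scripts to look and compute and a shell command to move; the robot and the scene stay as the last step left them, time stands still between calls to the robot, and variables do not carry over. Pictures are saved under pics/ and viewed, at most 10 in all, crops included, and the job is handed in when it is done.

```bash
mkdir -p pics; cat > h.py <<'E'
import numpy as np, cv2
from workcell import manip, camera
def snap(n,f):
    c=camera(n); np.savez(f'pics/{f}.npz',**c); cv2.imwrite(f'pics/{f}.png',c['pixels'][:,:,::-1]); return c
def load(f): return dict(np.load(f'pics/{f}.npz'))
def world(c,u,v,z=None):
    d=float(z if z is not None else c['z_map'][v,u]); p=np.array([(u-c['cx'])*d/c['fx'],(v-c['cy'])*d/c['fy'],d,1.])
    return (np.linalg.inv(c['extrinsics'])@p)[:3]
def cloud(c):
    v,u=np.mgrid[0:420,0:560]; d=c['z_map']; 
    p=np.stack([(u-c['cx'])*d/c['fx'],(v-c['cy'])*d/c['fy'],d,np.ones_like(d)],-1)
    w=(p@np.linalg.inv(c['extrinsics']).T)[...,:3]; w[d<=0]=np.nan; return w
E
python3 - <<'E'
from h import *
for n in('top','scene'):
    c=snap(n,n+'0'); print(n,c['fx'],c['cx'],c['cy'],np.round(c['extrinsics'],3).tolist())
s=manip.get_obs(); print({k:np.round(v,3).tolist() for k,v in s.items()})
E
```

```text
top 395.7939915678251 279.36043884780287 205.29462448958446 [[0.002, -1.0, 0.008, -0.01], [-0.98, -0.003, -0.197, 0.551], [0.197, -0.008, -0.98, 0.801], [0.0, 0.0, 0.0, 1.0]]
scene 441.813333003881 276.0172413693578 212.4962579285434 [[0.792, -0.61, -0.014, -0.434], [-0.456, -0.577, -0.678, 0.279], [0.406, 0.543, -0.735, 0.673], [0.0, 0.0, 0.0, 1.0]]
{'clock': 0.1, 'joint_pos': [-1.271, 0.333, -0.065, 1.461, 0.022, 1.35, -0.088], 'joint_velocities': [0.001, -0.001, 0.001, -0.001, -0.001, -0.001, -0.0], 'tau': [0.002, -62.674, 0.049, -39.243, 0.016, 0.007, 0.0], 'position': [0.198, 0.593, 0.303], 'ee_rot': [0.161, 0.987, -0.001, -0.0], 'ft_force': [0.445, -0.314, 0.744], 'torque': [0.001, 0.027, 0.012], 'grasp_force': 0.0, 'grip_width': 0.999}
```

View pics/top0.png

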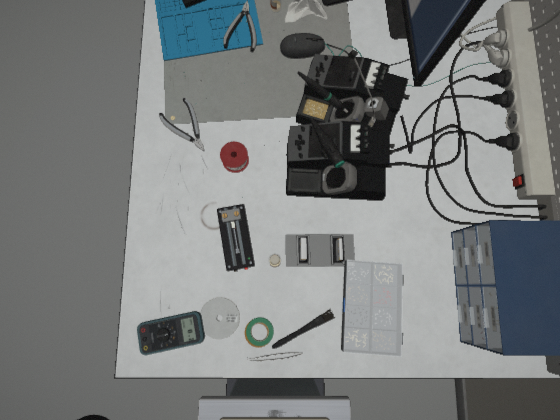

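View pics/scene0.png

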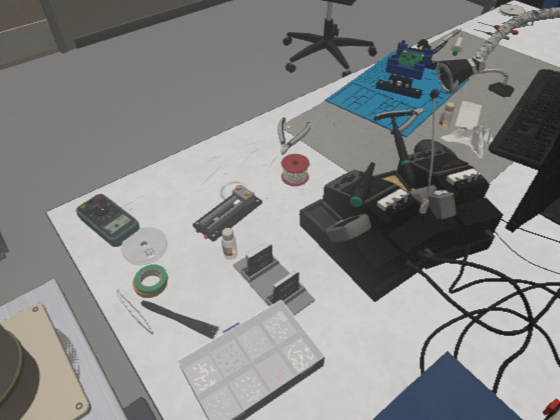

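The top view shows the rack at (320,250) with packs near (304,249) and (340,249), the cradle at (236,237), the vial at (274,260) and the spool at (234,156). I'll enlarge the work area.

```bash
python3 - <<'E'
from h import *
c=load('top0');a=c['pixels'][195:285,205:365,::-1]
s=load('scene0');b=s['pixels'][175:320,185:320,::-1]
A=cv2.resize(a,None,fx=5,fy=5,interpolation=2)
cv2.imwrite('pics/c1.png',A)
B=cv2.resize(b,None,fx=4,fy=4,interpolation=2); cv2.imwrite('pics/c2.png',B)
for f,k in(('top0',c),('scene0',s)):
    w=cloud(k)
    z=w[...,2]; m=(w[...,0]>.3)&(w[...,0]<.62)&(w[...,1]<.25)&(w[...,1]>-.2)
    # tall things
    for lo,hi in((.05,.075),(.028,.045),(.02,.028)):
        mm=(m&(z>lo)&(z<hi)).astype(np.uint8); n,l,st,ce=cv2.connectedComponentsWithStats(mm)
        for i in range(1,n):
            if st[i,4]>15:
                q=w[l==i]; print(f,lo,st[i].tolist(),np.round(q.mean(0),4),np.round(q.min(0),3),np.round(q.max(0),3))
E
```

```text
top0 0.05 [322, 173, 47, 23, 261] [ 0.5913 -0.1285  0.0666] [ 0.573 -0.199  0.05 ] [ 0.62  -0.101  0.075]
top0 0.05 [288, 176, 11, 15, 41] [ 0.5971 -0.0334  0.0514] [ 0.586 -0.05   0.05 ] [ 0.618 -0.028  0.054]
top0 0.05 [302, 176, 19, 17, 68] [ 0.5939 -0.0859  0.0513] [ 0.582 -0.098  0.05 ] [ 0.618 -0.058  0.054]
top0 0.05 [300, 236, 8, 25, 157] [ 0.4582 -0.061   0.0583] [ 0.434 -0.068  0.053] [ 0.484 -0.053  0.064]
top0 0.05 [338, 237, 6, 25, 121] [ 0.4589 -0.1389  0.0578] [ 0.432 -0.144  0.05 ] [ 0.483 -0.134  0.062]
top0 0.05 [269, 254, 12, 12, 102] [0.4343 0.0014 0.0642] [ 0.424 -0.01   0.05 ] [0.447 0.013 0.071]
top0 0.028 [291, 177, 27, 14, 319] [ 0.6063 -0.0646  0.0365] [ 0.59  -0.093  0.032] [ 0.62  -0.035  0.042]
top0 0.028 [287, 188, 79, 11, 174] [ 0.5798 -0.112   0.0354] [ 0.573 -0.198  0.028] [ 0.596 -0.026  0.045]
top0 0.028 [221, 208, 20, 15, 225] [0.5331 0.0984 0.0347] [0.518 0.078 0.028] [0.549 0.12  0.042]
top0 0.028 [337, 240, 2, 17, 22] [ 0.4582 -0.1344  0.036 ] [ 0.443 -0.135  0.03 ] [ 0.478 -0.134  0.044]
top0 0.028 [300, 248, 7, 14, 18] [ 0.4439 -0.056   0.0382
[... 2648 characters left out ...]
08, 11, 10, 18] [0.3212 0.1974 0.026 ] [0.316 0.179 0.023] [0.325 0.218 0.028]
scene0 0.02 [126, 218, 13, 15, 78] [0.3143 0.1596 0.0252] [0.3   0.152 0.02 ] [0.328 0.175 0.028]
scene0 0.02 [300, 218, 58, 61, 216] [ 0.5798 -0.1146  0.0242] [ 0.573 -0.199  0.02 ] [ 0.587 -0.03   0.028]
scene0 0.02 [223, 247, 14, 7, 32] [ 0.4317 -0.0101  0.0241] [ 0.423 -0.015  0.021] [0.444 0.002 0.028]
scene0 0.02 [249, 256, 24, 16, 64] [ 0.459  -0.0699  0.0239] [ 0.434 -0.072  0.02 ] [ 0.485 -0.067  0.028]
scene0 0.02 [151, 264, 17, 19, 115] [0.3077 0.0302 0.0215] [0.3   0.006 0.02 ] [0.317 0.054 0.024]
scene0 0.02 [274, 283, 25, 18, 67] [ 0.4582 -0.1457  0.0238] [ 0.433 -0.148  0.02 ] [ 0.484 -0.142  0.028]
```

View pics/c1.png

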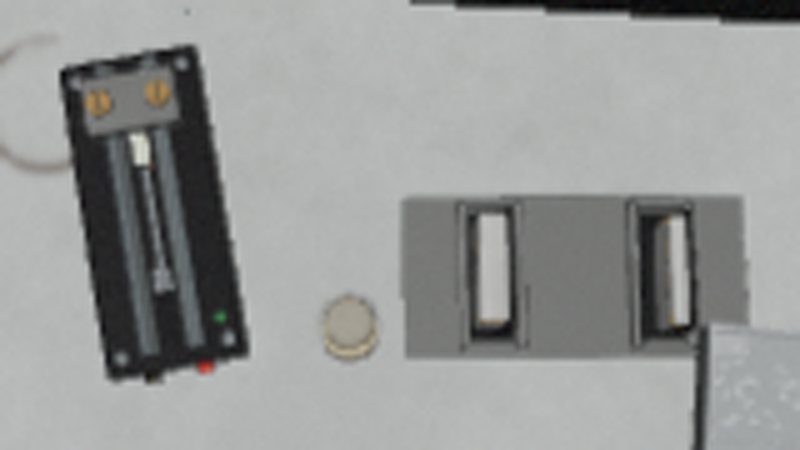

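View pics/c2.png

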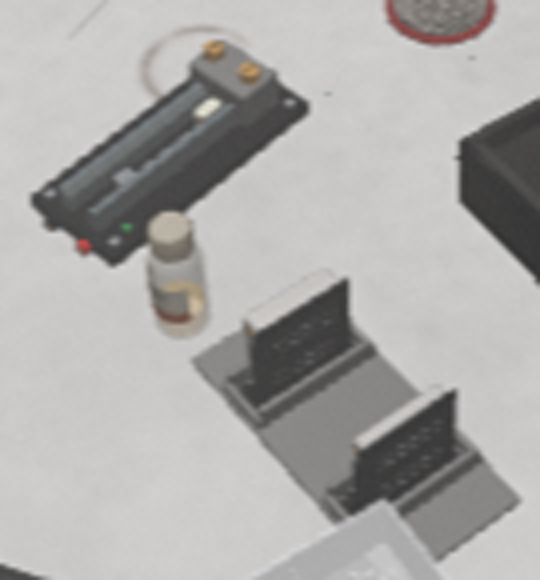

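The crops show the black vented backs facing −y, so the tabs point to +x. The cradle's end block is at +x, the white contact tip is at crop (140,150), the steel catch is at (165,280), and the vial stands just beside the left pack. Next I'll fit the yaws and the cradle features.

```bash
python3 - <<'E'
from h import *
for f in('top0','scene0'):
    c=load(f); w=cloud(c).reshape(-1,3); w=w[~np.isnan(w[:,0])]
    def sel(x0,x1,y0,y1,z0,z1): return w[(w[:,0]>x0)&(w[:,0]<x1)&(w[:,1]>y0)&(w[:,1]<y1)&(w[:,2]>z0)&(w[:,2]<z1)]
    def rect(n,p):
        r=cv2.minAreaRect(p[:,:2].astype(np.float32)*1000); print(f,n,len(p),np.round(r[0],1),np.round(r[1],1),round(r[2],1),'z',np.round(np.median(p[:,2])*1000,1))
    rect('base',sel(.39,.57,.04,.14,.005,.014)); rect('walls',sel(.40,.522,.05,.12,.020,.0265)); rect('block',sel(.5,.56,.06,.13,.030,.042))
    rect('rackall',sel(.40,.51,-.19,-.01,.002,.019))
    rect('packL',sel(.42,.50,-.085,-.04,.054,.07)); rect('packR',sel(.42,.50,-.16,-.12,.054,.07))
    print('bench',np.median(sel(.35,.55,-.02,.04,-.01,.004)[:,2]))
# top pixels for cradle features at crop -> full: u=205+cu/5, v=195+cv/5
c=load('top0')
def atz(u,v,z):
    M=np.linalg.inv(c['extrinsics']); o=M[:3,3]; d=M[:3,:3]@np.array([(u-c['cx'])/c['fx'],(v-c['cy'])/c['fy'],1]); t=(z-o[2])/d[2]; return np.round((o+t*d)*1000,1)
for n,cu,cv,z in(('contact tip',143,165,.02),('catch front',157,265,.016),('catch rear',165,290,.012),('wall L rear',147,356,.024),('wall R rear',195,346,.024),('wall L front',116,138,.024),('wall R front',163,130,.024),('block BL',90,137,.034),('block BR',180,122,.034),('block TL',85,80,.034),('block TR',178,68,.034),('base TL',60,70,.01),('base TR',195,46,.01),('base BL',110,380,.01),('base BR',247,354,.01)):
    print(n,atz(205+cu/5,195+cv/5,z))
E
```

```text
top0 base 1213 [486.7  89.7] [147.1  64. ] 10.8 z 9.5
top0 walls 255 [473.8  88.6] [97.3 31.5] 12.2 z 22.8
top0 block 216 [533.8  98.8] [26.3 41.6] 10.9 z 34.0
top0 rackall 1712 [ 455.8 -100.3] [107.7 178.9] 0.1 z 4.4
top0 packL 155 [459.  -60.9] [12.9 50.6] 89.5 z 58.3
top0 packR 112 [ 458.4 -138.9] [ 8.8 48.7] 88.9 z 58.3
bench -0.0002568888186768037
scene0 base 903 [487.7  87.2] [148.2  65.7] 10.9 z 9.1
scene0 walls 251 [475.9  85. ] [99.3 32.8] 13.5 z 22.4
scene0 block 187 [535.2  95.2] [25.9 41.7] 10.4 z 33.2
scene0 rackall 1678 [451.6 -96.2] [ 92.6 174. ] 2.0 z 4.3
scene0 packL 197 [460.9 -63.2] [16.1 52.2] 89.8 z 57.6
scene0 packR 159 [ 459.7 -141.8] [51.8 10.7] 0.7 z 57.8
bench -0.0008000133584276092
contact tip [506.4  92.6  20. ]
catch front [462.4  85.8  16. ]
catch rear [451.7  82.4  12. ]
wall L rear [422.1  88.4  24. ]
wall R rear [426.5  67.7  24. ]
wall L front [517.9 104.5  24. ]
wall R front [521.5  83.7  24. ]
block BL [516.7 114.7  34. ]
block BR [523.5  75.3  34. ]
block TL [542.2 117.6  34. ]
block TR [547.7  76.7  34. ]
base TL [551.2 132.4  10. ]
base TR [562.5  71.4  10. ]
base BL [412.3 105.9  10. ]
base BR [423.7  45.7  10. ]
```

```bash
python3 -m creep '[[[-30,-35,0],-0.1],[[-60,-70,0],-0.2],[[-90,-105,0],-0.325],[[-100,-145,0],-0.325],[[-100,-185,0],-0.325]]' 0.5 20
```

```text
clock: 0.52
position: [0.2388, 0.3921, 0.3032]
ee_rot: [0.0, 1.0, -0.0, 0.0]
ft_force: [-0.4, -0.1, 1.2]
grip_width: 0.499
grasp_force: 0.0
```

```bash
python3 -m creep '[[[-30,-28,0],0],[[-60,-56,0],0],[[-90,-84,0],0],[[-120,-112,0],0],[[-150,-140,0],0]]'; python3 -m creep '[[[-14,-38,8],0],[[-28,-76,16],0],[[-42,-114,24],0],[[-56,-152,32],0],[[-70,-190,40],0]]'; python3 -m creep '[[[0,-40,10],0],[[0,-80,20],0],[[0,-120,30],0],[[0,-162,40],0],[[0,-162,40],0]]'; python3 - <<'E'
from h import *
snap('wrist','w1'); s=manip.get_obs(); print(s['clock'],s['position'],s['ee_rot'],s['ft_force'])
E
```

```text
clock: 0.93
position: [0.3879, 0.2534, 0.304]
ee_rot: [-0.001, 1.0, 0.0, 0.0]
ft_force: [1.6, 0.7, 0.5]
grip_width: 0.503
grasp_force: 0.0
clock: 1.35
position: [0.4575, 0.0633, 0.2635]
ee_rot: [-0.001, 1.0, 0.0, 0.0]
ft_force: [0.9, 0.5, -0.7]
grip_width: 0.502
grasp_force: 0.0
clock: 1.77
position: [0.4559, -0.104, 0.2225]
ee_rot: [0.003, 1.0, -0.001, -0.001]
ft_force: [-0.7, -0.7, 0.3]
grip_width: 0.501
grasp_force: 0.0
1.8167 [ 0.45656355 -0.10086487  0.22298413] [ 2.38957802e-03  9.99996673e-01 -4.79301566e-04 -8.45467603e-04] [ 0.26449682  0.47659527 -0.1283352 ]
```

View pics/w1.png

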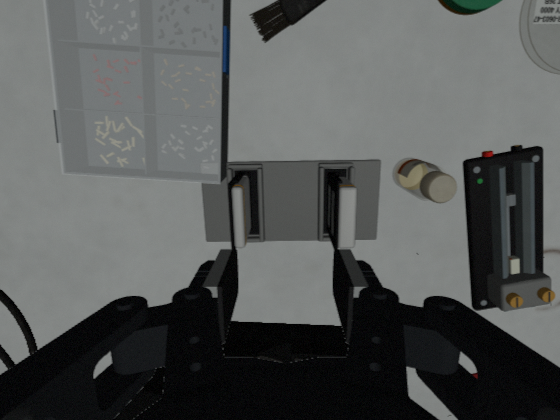

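The wrist view shows both packs on end, at (240,212) on the right (−y) and (346,215) on the left (+y), and the latter is visibly thicker. The vial is at (430,183), the cradle at (508,230), its contact tip at (514,265) and its catch at (510,200).

```bash
python3 - <<'E'
from h import *
c=load('w1'); w=cloud(c).reshape(-1,3); w=w[~np.isnan(w[:,0])]
def sel(x0,x1,y0,y1,z0,z1): return w[(w[:,0]>x0)&(w[:,0]<x1)&(w[:,1]>y0)&(w[:,1]<y1)&(w[:,2]>z0)&(w[:,2]<z1)]
def rect(n,p):
    r=cv2.minAreaRect(p[:,:2].astype(np.float32)*1000); print(n,len(p),np.round(r[0],1),np.round(r[1],1),round(r[2],1),'z',np.round(np.median(p[:,2])*1000,1))
rect('base',sel(.39,.57,.04,.14,.005,.014)); rect('walls',sel(.40,.515,.05,.12,.020,.0265)); rect('block',sel(.5,.56,.06,.13,.030,.042))
rect('rack',sel(.40,.51,-.19,-.02,.009,.019))
rect('packL',sel(.42,.50,-.085,-.04,.054,.07)); rect('packR',sel(.42,.50,-.16,-.12,.054,.07)); rect('vial',sel(.41,.46,-.02,.02,.06,.08))
print(np.median(sel(.35,.55,-.02,.04,-.01,.004)[:,2]))
A=c['pixels'][140:315,455:555,::-1]; B=c['pixels'][150:260,200:390,::-1]
A=cv2.resize(A,None,fx=3.4,fy=3.4,interpolation=2);B=cv2.resize(B,None,fx=2.4,fy=2.4,interpolation=2)
o=np.zeros((A.shape[0],A.shape[1]+B.shape[1],3),np.uint8);o[:,:A.shape[1]]=A;o[:B.shape[0],A.shape[1]:]=B;cv2.imwrite('pics/w1c.png',o);print(o.shape)
E
```

```text
base 6466 [490.2  86.8] [147.9  65. ] 11.0 z 10.1
walls 2067 [473.2  83.8] [89.8 29.2] 10.2 z 23.2
block 1503 [537.4  95.3] [26.9 42. ] 10.6 z 34.3
rack 1681 [ 458.1 -112.3] [111.8  89.1] 74.6 z 15.6
packL 1322 [461.9 -63.4] [51.4 15.2] 0.5 z 58.7
packR 937 [ 460.7 -141.7] [50.1 10.4] 0.8 z 58.6
vial 837 [438.2  -1.7] [20.3 19.8] 87.4 z 68.4
0.00022142769775473914
(595, 796, 3)
```

View pics/w1c.png

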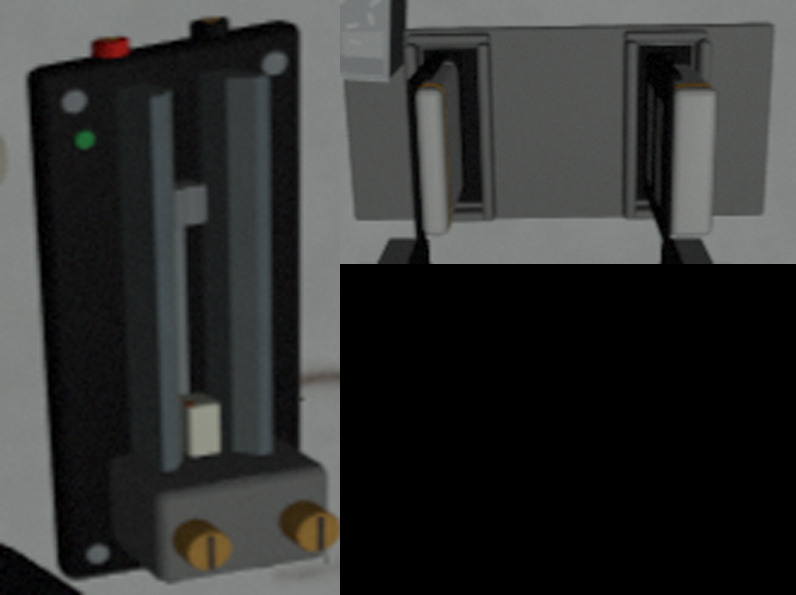

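```bash
python3 - <<'E'
from h import *
c=load('w1'); M=np.linalg.inv(c['extrinsics'])
def atz(cu,cv,z):
    u=455+cu/3.4;v=140+cv/3.4
    o=M[:3,3]; d=M[:3,:3]@np.array([(u-c['cx'])/c['fx'],(v-c['cy'])/c['fy'],1]); t=(z-o[2])/d[2]; return np.round((o+t*d)*1000,1), np.round(world(c,int(round(u)),int(round(v)))*1000,1)
for n,cu,cv,z in(('contact tip edge',200,402,.02),('contact rearbottom',205,452,.02),('catch front top',192,222,.016),('catch rear top',192,185,.016),('wall L rear',160,94,.024),('wall R rear',247,78,.024),('wallL front',172,468,.024),('wallR front',258,452,.024)): print(n,*atz(cu,cv,z))
E
python3 -m creep '[[[-4,38.5,0],0],[[-4,38.5,41],0],[[-4,38.5,82],0],[[-4,38.5,118],0],[[-4,38.5,125],0]]'; python3 -m creep '[[[0,0,0],0],[[0,0,0],0],[[0,0,0],0],[[0,0,0],0]]' 0 20; python3 -m creep '[[[0,0,0],0],[[0,0,0],0],[[0,0,0],0]]'
```

```text
contact tip edge [510.5  89.8  20. ] [511.3  91.6  17.7]
contact rearbottom [524.4  93.4  20. ] [524.5  93.2  19.9]
catch front top [464.4  82.7  16. ] [464.3  82.8  15.2]
catch rear top [455.   81.2  16. ] [454.8  81.2  15.3]
wall L rear [431.4  64.8  24. ] [431.8  65.1  23.4]
wall R rear [427.8  84.3  24. ] [428.1  85.6  22.6]
wallL front [526.8  82.9  24. ] [527.1  83.2  24. ]
wallR front [522.5 103.8  24. ] [523.1 104.7  23. ]
clock: 2.23
position: [0.4586, -0.0569, 0.0942]
ee_rot: [-0.002, 1.0, -0.0, -0.004]
ft_force: [-1.5, 0.5, -0.7]
grip_width: 0.502
grasp_force: 0.0
clock: 2.57
position: [0.4628, -0.0588, 0.1008]
ee_rot: [-0.001, 1.0, -0.0, 0.002]
ft_force: [-0.9, -5.0, 0.1]
grip_width: 0.168
grasp_force: 20.0
clock: 2.82
position: [0.4628, -0.0587, 0.1003]
ee_rot: [-0.001, 1.0, -0.0, 0.002]
ft_force: [1.4, -5.5, 2.4]
grip_width: 0.172
grasp_force: 20.3
```

0.17 × 85 mm ≈ 14.5 mm, so this pack is the swollen one. I'll release it and check the other.

```bash
python3 -m creep '[[[0,0,0],0],[[0,0,0],0],[[0,0,0],0],[[0,0,-10],0],[[0,0,-50],0]]' 0.5 20; python3 -m creep '[[[0,0,-30],0],[[0,0,-30],0],[[0,0,-30],0],[[0,0,-30],0],[[0,0,-30],0]]'
```

```text
clock: 3.23
position: [0.4589, -0.0577, 0.1459]
ee_rot: [-0.001, 1.0, -0.001, -0.004]
ft_force: [0.9, 1.0, 0.4]
grip_width: 0.499
grasp_force: 0.0
clock: 3.65
position: [0.4611, -0.058, 0.1783]
ee_rot: [-0.001, 1.0, -0.0, -0.001]
ft_force: [0.7, -0.5, 0.2]
grip_width: 0.499
grasp_force: 0.0
```

```bash
python3 -m creep '[[[0,-41,0],0],[[0,-83,0],0],[[0,-83,0],0],[[0,-83,20],0],[[0,-83,50],0]]'; python3 -m creep '[[[0,0,14],0],[[0,0,28],0],[[0,0,28],0],[[0,0,28],0]]'; python3 -m creep '[[[0,0,0],0],[[0,0,0],0],[[0,0,0],0],[[0,0,0],0],[[0,0,0],0]]' 0 22;  python3 -m creep '[[[0,0,0],0],[[0,0,0],0]]'
```

```text
clock: 4.07
position: [0.4629, -0.1422, 0.1295]
ee_rot: [-0.0, 1.0, -0.0, 0.002]
ft_force: [2.0, 0.4, 0.5]
grip_width: 0.497
grasp_force: 0.0
clock: 4.4
position: [0.461, -0.1413, 0.1001]
ee_rot: [-0.001, 1.0, -0.0, -0.001]
ft_force: [0.0, -0.1, -0.5]
grip_width: 0.495
grasp_force: 0.0
clock: 4.82
position: [0.4624, -0.1412, 0.1016]
ee_rot: [-0.001, 1.0, 0.0, 0.001]
ft_force: [-0.7, -0.2, 7.4]
grip_width: 0.111
grasp_force: 25.5
clock: 4.98
position: [0.4624, -0.1413, 0.1017]
ee_rot: [-0.001, 1.0, 0.0, 0.001]
ft_force: [-1.0, -0.4, 6.9]
grip_width: 0.114
grasp_force: 25.5
```

The opening is 0.112 × 85 mm ≈ 9.5 mm, so this pack is sound. I'll lift it and carry it over the cradle. My channel estimate is point ≈ (485, 85.5) mm, yaw 10.9°, with the end block shifted about +4.7 mm.

```bash
python3 -m creep '[[[0,0,-8],0],[[0,0,-25],0],[[0,0,-50],0],[[0,0,-75],0],[[0,0,-95],0]]';python3 -m creep '[[[0,15,0],0],[[0,45,0],-0.05],[[0,80,0],-0.1],[[0,115,0],-0.15],[[0,150,0],-0.19]]'; python3 -m creep '[[[0,0,0],0]]';  python3 - <<'E'
from h import *
s=manip.get_obs(); print({k:np.round(s[k],4).tolist() for k in('clock','position','ee_rot','ft_force','grip_width','grasp_force')})
from scipy.spatial.transform import Rotation as R
r=R.from_quat(s['ee_rot']).as_matrix(); d=np.array([.460,.0807,s['position'][2]])-s['position']; print('tool shift mm',np.round(r.T@d*1000,1)); print('tool y ang',np.degrees(np.arctan2(r[1,1],r[0,1]))-90)
E
```

```text
clock: 5.4
position: [0.4619, -0.1415, 0.198]
ee_rot: [-0.001, 1.0, -0.0, 0.0]
ft_force: [0.9, -0.3, -0.8]
grip_width: 0.113
grasp_force: 24.2
clock: 5.82
position: [0.4612, 0.0102, 0.1966]
ee_rot: [-0.097, 0.995, 0.0, 0.0]
ft_force: [0.4, 0.8, -0.1]
grip_width: 0.114
grasp_force: 24.3
clock: 5.9
position: [0.4613, 0.0154, 0.1964]
ee_rot: [-0.101, 0.995, 0.001, 0.0]
ft_force: [0.1, 0.1, -0.3]
grip_width: 0.11
grasp_force: 24.3
{'clock': 5.9, 'position': [0.4613, 0.0154, 0.1964], 'ee_rot': [-0.1011, 0.9949, 0.001, 0.0003], 'ft_force': [0.1411, 0.0915, -0.3455], 'grip_width': 0.11, 'grasp_force': 24.264}
tool shift mm [-11.9  64.2   0.1]
tool y ang 11.599552091111889
```

```bash
python3 -m creep '[[[-6,32,0],0],[[-12,64,0],0],[[-12,64,15],0],[[-12,64,30],0],[[-12,64,30],0]]'; python3 -m creep '[[[0,0,0],0],[[0,0,0],0],[[0,0,0],0]]';  python3 - <<'E'
from h import *
c=snap('wrist','w2'); s=manip.get_obs(); print({k:np.round(s[k],4).tolist() for k in('clock','position','ee_rot','ft_force','grip_width','grasp_force')})
from scipy.spatial.transform import Rotation as R
r=R.from_quat(s['ee_rot']).as_matrix(); d=np.array([.460,.0807,s['position'][2]])-s['position']; print('tool shift mm',np.round(r.T@d*1000,1)); print('tool y ang',np.degrees(np.arctan2(r[1,1],r[0,1]))-90)
w=cloud(c).reshape(-1,3); w=w[~np.isnan(w[:,0])]
def sel(x0,x1,y0,y1,z0,z1): return w[(w[:,0]>x0)&(w[:,0]<x1)&(w[:,1]>y0)&(w[:,1]<y1)&(w[:,2]>z0)&(w[:,2]<z1)]
def rect(n,p):
    if len(p)<5: return print(n,len(p))
    r=cv2.minAreaRect(p[:,:2].astype(np.float32)*1000); print(n,len(p),np.round(r[0],1),np.round(r[1],1),round(r[2],1),'z',np.round(np.median(p[:,2])*1000,1))
rect('base',sel(.39,.57,.04,.14,.005,.014)); rect('walls',sel(.40,.515,.05,.12,.020,.0265)); rect('block',sel(.5,.56,.06,.13,.030,.042))
rect('pack',sel(.41,.52,.05,.12,.12,.135))
E
```

```text
clock: 6.32
position: [0.4597, 0.0739, 0.1641]
ee_rot: [-0.096, 0.995, -0.001, -0.002]
ft_force: [-1.3, -0.1, -1.5]
grip_width: 0.113
grasp_force: 24.3
clock: 6.57
position: [0.4616, 0.0736, 0.1669]
ee_rot: [-0.096, 0.995, 0.0, 0.001]
ft_force: [-0.1, -0.1, -0.1]
grip_width: 0.115
grasp_force: 24.3
{'clock': 6.6167, 'position': [0.4616, 0.0737, 0.1668], 'ee_rot': [-0.0956, 0.9954, 0.0003, 0.0007], 'ft_force': [-0.044, 0.4368, -0.4813], 'grip_width': 0.1088, 'grasp_force': 24.2793}
tool shift mm [0.2 7.2 0. ]
tool y ang 10.969636104325772
base 6491 [489.5  87.3] [146.6  64.3] 10.9 z 10.2
walls 1204 [457.9  81.2] [59.3 26.9] 10.8 z 23.6
block 133 [546.9  89.6] [ 9.5 24.1] 6.9 z 34.0
pack 4620 [461.3  69.1] [35.7 43.8] 64.3 z 124.4
```

View pics/w2.png

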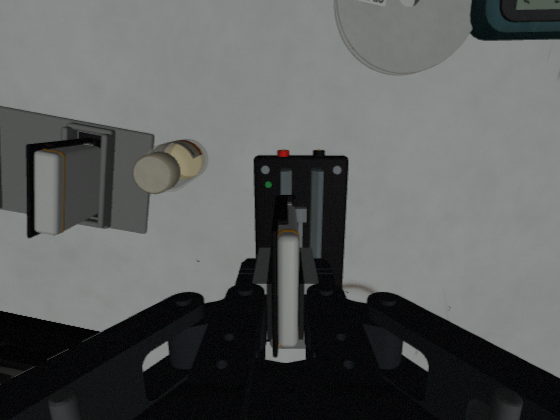

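The picture shows the pack upright at column 288 between the pads, parallel to the channel, whose centre line is near column 300, so it needs about 7 mm to the right (+y). Next I'll check the pack's position along the tool.

```bash
python3 - <<'E'
from h import *
c=load('w2'); w=cloud(c); t=np.array([.4616,.0737]); a=np.radians(10.97); e=np.array([np.cos(a),np.sin(a)]); n=np.array([-e[1],e[0]])
q=w[...,:2]-t; al=q@e*1000; la=q@n*1000; z=w[...,2]*1000
m=(z>115)&(z<135)&(np.abs(la)<12)&(c['pixels'].mean(-1)>100)
print('white top: along',al[m].min(),al[m].max(),'lat',la[m].min(),la[m].max(),'z',np.median(z[m]))
for lo in range(-45,0,10):
    k=(z>19)&(z<27)&(al>lo)&(al<lo+10)&(np.abs(la-8)<20); 
    k2=(z>19)&(z<27)&(al>-30-10)&(al<lo+10)
    if k.sum(): print(lo,'walls lat',np.percentile(la[k],[0,2,25,50,75,98,100]).round(1))
k=(z>7)&(z<13); print('base lat', np.percentile(la[k&(al>-40)&(al<-10)&(np.abs(la-8)<40)],[0,1,99,100]).round(1))
E
```

```text
white top: along -23.927619743374606 24.683596353870882 lat -11.892533132452138 6.53947060596889 z 123.9626864431603
-35 walls lat [-5.3 -5.3 -2.1 14.6 18.1 21.3 21.4]
-25 walls lat [-5.3 -5.3 -1.5 15.2 18.3 21.4 21.6]
-15 walls lat [14.8 14.9 16.2 17.9 19.7 21.2 21.2]
-5 walls lat [14.4 14.5 15.8 17.6 19.5 21.4 21.5]
base lat [-24.  -23.2  39.   40. ]
```

```bash
python3 -m creep '[[[2,4,0],0],[[2,8,0],0],[[2,8,15],0],[[2,8,30],0],[[2,8,30],0]]'; python3 -m creep '[[[0,0,0],0],[[0,0,4],0],[[0,0,8],0],[[0,0,12],0],[[0,0,12],0]]';  python3 -m creep '[[[0,0,3],0],[[0,0,6],0],[[0,0,8],0],[[0,0,8],0],[[0,0,8],0]]'
```

```text
clock: 7.03
position: [0.4562, 0.0817, 0.134]
ee_rot: [-0.096, 0.995, -0.0, -0.002]
ft_force: [-0.6, -0.2, -0.4]
grip_width: 0.111
grasp_force: 24.3
clock: 7.45
position: [0.4574, 0.0814, 0.1234]
ee_rot: [-0.096, 0.995, -0.0, -0.0]
ft_force: [0.2, 0.3, -1.0]
grip_width: 0.114
grasp_force: 24.3
clock: 7.87
position: [0.4576, 0.0819, 0.1158]
ee_rot: [-0.096, 0.995, 0.0, 0.0]
ft_force: [0.3, 3.1, -1.6]
grip_width: 0.11
grasp_force: 24.4
```

```bash
python3 -m creep '[[[0,0.7,0],0],[[0,0.7,0],0],[[0,0.7,2],0],[[0,0.7,4],0],[[0,0.7,4],0]]';  python3 -m creep '[[[0,0,1.5],0],[[0,0,3],0],[[0,0,4],0],[[0,0,4],0]]'
```

```text
clock: 8.28
position: [0.4574, 0.082, 0.1116]
ee_rot: [-0.096, 0.995, -0.0, -0.0]
ft_force: [0.7, 1.9, 0.2]
grip_width: 0.112
grasp_force: 24.5
clock: 8.62
position: [0.4575, 0.082, 0.1078]
ee_rot: [-0.096, 0.995, -0.0, -0.0]
ft_force: [-0.3, 1.0, 0.6]
grip_width: 0.108
grasp_force: 24.6
```

```bash
python3 -m creep '[[[0,0.3,0.5],0],[[0,0.3,1],0],[[0,0.3,1],0],[[0,0.3,1],0]]'
```

```text
clock: 8.95
position: [0.4576, 0.0821, 0.1076]
ee_rot: [-0.096, 0.995, 0.0, -0.0]
ft_force: [-5.2, -0.9, 14.4]
grip_width: 0.114
grasp_force: 26.7
```

```bash
python3 -m creep '[[[0,0,-0.9],0],[[0,0,-0.9],0],[[-3,0,-0.9],0],[[-6,0,-0.9],0],[[-8,0,-0.9],0]]'; python3 -m creep '[[[-3,0,0],0],[[-7,0,0],0],[[-11,0,0],0],[[-14,0,0],0],[[-14,0,0],0]]'
```

```text
clock: 9.37
position: [0.4653, 0.084, 0.1077]
ee_rot: [-0.096, 0.995, -0.0, -0.0]
ft_force: [-3.6, -0.2, 4.7]
grip_width: 0.114
grasp_force: 25.3
clock: 9.78
position: [0.4795, 0.0868, 0.1077]
ee_rot: [-0.096, 0.995, -0.0, 0.0]
ft_force: [0.8, 0.8, 1.9]
grip_width: 0.111
grasp_force: 24.6
```

```bash
python3 -m creep '[[[-2,0,0],0],[[-4,0,0],0],[[-5,0,0],0],[[-5,0,0],0]]'; python3 -m creep '[[[-1,0,0],0],[[-2,0,0],0],[[-3,0,0],0],[[-3,0,0],0],[[-3,0,0],0]]'; python3 -m creep '[[[-1,0,0],0],[[-2,0,0],0],[[-2,0,0],0],[[-2,0,0],0]]'
```

```text
clock: 10.12
position: [0.4839, 0.0876, 0.1077]
ee_rot: [-0.096, 0.995, -0.0, -0.0]
ft_force: [-1.2, -0.3, 3.9]
grip_width: 0.114
grasp_force: 25.0
clock: 10.53
position: [0.4868, 0.0881, 0.1077]
ee_rot: [-0.096, 0.995, 0.0, -0.0]
ft_force: [-3.2, -1.0, 3.9]
grip_width: 0.112
grasp_force: 25.1
clock: 10.87
position: [0.4883, 0.0884, 0.1077]
ee_rot: [-0.096, 0.995, 0.0, -0.001]
ft_force: [-6.4, -1.0, 7.8]
grip_width: 0.114
grasp_force: 25.8
```

```bash
python3 -m creep '[[[0,0,-0.4],0],[[-1,0,-0.4],0],[[-1,0,-0.4],0],[[-1,0,-0.4],0]]'; python3 -m creep '[[[-1,0,0],0],[[-1,0,0],0],[[-1,0,0],0]]'; python3 -m creep '[[[-1,0,0],0],[[-1,0,0],0],[[-1,0,0],0]]'
```

```text
clock: 11.2
position: [0.4895, 0.0887, 0.1079]
ee_rot: [-0.096, 0.995, -0.0, -0.0]
ft_force: [-3.3, -0.4, 1.1]
grip_width: 0.115
grasp_force: 24.6
clock: 11.45
position: [0.4905, 0.0888, 0.1079]
ee_rot: [-0.096, 0.995, -0.0, -0.0]
ft_force: [-5.5, -1.0, -0.9]
grip_width: 0.115
grasp_force: 24.4
clock: 11.7
position: [0.4916, 0.0891, 0.108]
ee_rot: [-0.096, 0.995, -0.0, -0.0]
ft_force: [-5.8, -0.7, -1.7]
grip_width: 0.109
grasp_force: 24.0
```

```bash
python3 -m creep '[[[-1,0,0.2],0],[[-1,0,0.2],0],[[-1,0,0.2],0]]'; python3 -m creep '[[[-0.7,0,0],0],[[-0.7,0,0],0],[[-0.7,0,0],0],[[-0.7,0,0],0]]'; python3 -m creep '[[[0,0,0],0],[[0,0,0],0]]'
```

```text
clock: 11.95
position: [0.4925, 0.0892, 0.1079]
ee_rot: [-0.096, 0.995, -0.0, -0.0]
ft_force: [-5.5, -0.6, 0.3]
grip_width: 0.113
grasp_force: 24.4
clock: 12.28
position: [0.4931, 0.0893, 0.1079]
ee_rot: [-0.096, 0.995, -0.0, -0.0]
ft_force: [-5.3, -1.0, -0.0]
grip_width: 0.114
grasp_force: 24.4
clock: 12.45
position: [0.4931, 0.0893, 0.1079]
ee_rot: [-0.096, 0.995, -0.0, -0.0]
ft_force: [-6.0, -0.9, 0.6]
grip_width: 0.11
grasp_force: 24.4
```

```bash
python3 -m creep '[[[-0.8,0,0],0],[[-0.8,0,0],0],[[-0.8,0,0],0]]'; python3 -m creep '[[[-0.7,0,0],0],[[-0.7,0,0],0],[[-0.7,0,0],0],[[-0.7,0,0],0]]'; python3 -m creep '[[[0,0,0],0],[[0,0,0],0]]'
```

```text
clock: 12.7
position: [0.4938, 0.0895, 0.1079]
ee_rot: [-0.096, 0.995, -0.0, -0.0]
ft_force: [-6.3, -1.3, 0.1]
grip_width: 0.112
grasp_force: 24.5
clock: 13.03
position: [0.4944, 0.0896, 0.1079]
ee_rot: [-0.096, 0.995, 0.0, -0.001]
ft_force: [-6.4, -1.7, 1.8]
grip_width: 0.113
grasp_force: 24.7
clock: 13.2
position: [0.4944, 0.0896, 0.1079]
ee_rot: [-0.096, 0.995, -0.0, -0.001]
ft_force: [-7.6, -1.4, 2.1]
grip_width: 0.111
grasp_force: 24.7
```

The push is about 7 N, as wanted. I'll release and look.

```bash
python3 -m creep '[[[0,0,0],0],[[0,0,0],0],[[0,0,0],0],[[0,0,0],0]]' 0.4 20; python3 -m creep '[[[0,0,-10],0],[[0,0,-40],0],[[0,0,-75],0],[[0,0,-75],0],[[0,0,-75],0]]';  python3 - <<'E'
from h import *
c=snap('wrist','w3'); t=snap('top','t3'); snap('scene','s3'); s=manip.get_obs(); print(s['clock'],s['position'])
A=cv2.resize(c['pixels'][150:380,200:400,::-1],None,fx=2.4,fy=2.4,interpolation=2)
B=cv2.resize(load('s3')['pixels'][180:250,190:270,::-1],None,fx=3.9,fy=3.9,interpolation=2)
o=np.zeros((552,792,3),np.uint8); o[:,:480]=A[:552]; o[:B.shape[0],480:480+B.shape[1]]=B
T=cv2.resize(t['pixels'][200:272,215:255,::-1],None,fx=3.8,fy=3.8,interpolation=2); o[275:275+T.shape[0],480:480+T.shape[1]]=T
cv2.imwrite('pics/v3.png',o)
for n in('w3','s3','t3'):
    w=cloud(load(n)).reshape(-1,3); w=w[~np.isnan(w[:,0])]
    al=((w[:,:2]-[.4848,.0855])@[.982,.189])*1000; la=((w[:,:2]-[.4848,.0855])@[-.189,.982])*1000; z=w[:,2]*1000
    m=(z>60)&(z<72)&(abs(la)<9)&(abs(al)<45); print(n,'top along',np.round(np.percentile(al[m],[1,99]),1),'lat',np.round(np.percentile(la[m],[2,98]),1),'z',np.round(np.percentile(z[m],[50,95]),1))
E
```

```text
clock: 13.53
position: [0.4956, 0.0899, 0.1084]
ee_rot: [-0.096, 0.995, 0.0, 0.001]
ft_force: [-0.8, 0.9, 0.1]
grip_width: 0.399
grasp_force: 0.0
clock: 13.95
position: [0.4963, 0.09, 0.1856]
ee_rot: [-0.096, 0.995, 0.001, 0.002]
ft_force: [0.1, 0.8, -0.6]
grip_width: 0.396
grasp_force: 0.0
14.1 [0.49454934 0.08965143 0.18256409]
w3 top along [-18.4  29.9] lat [-5.   4.4] z [65.1 67.1]
s3 top along [-19.8  29.2] lat [-6.1  4.4] z [63.7 66.2]Traceback (most recent call last):
  File "<stdin>", line 11, in <module>
    return _quantile_unchecked(
        a, q, axis, out, overwrite_input, method, keepdims, weights)
    return _ureduce(a,
                    func=_quantile_ureduce_func,
    ...<5 lines>...
                    overwrite_input=overwrite_input,
                    method=method)
    r = func(a, **kwargs)
    result = _quantile(arr,
                       quantiles=q,
    ...<2 lines>...
                       out=out,
                       weights=wgt)
    slices_having_nans = np.isnan(arr[-1, ...])
                                  ~~~^^^^^^^^^
IndexError: index -1 is out of bounds for axis 0 with size 0
```

View pics/v3.png

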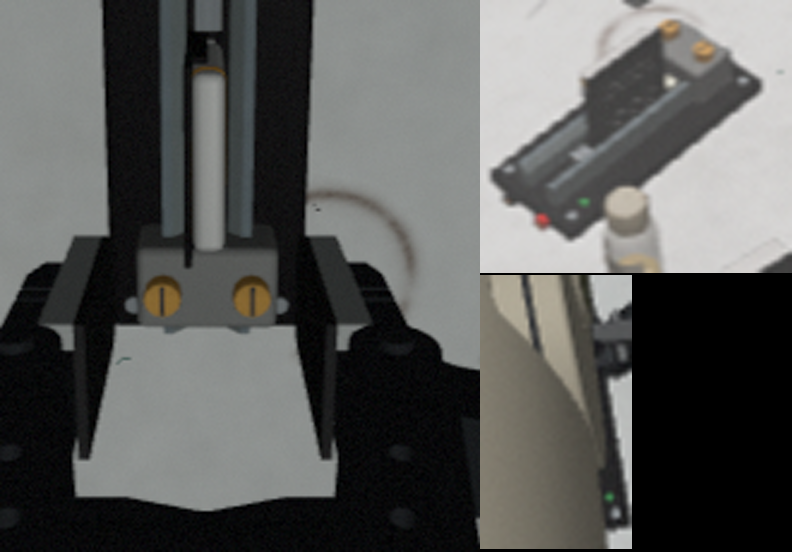

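The pack sits in the channel with its top at z = 66 mm, which means it is on the floor. Its foil centre is 5.7 mm ahead of the channel point, matching the catch-held position of 1 + 4.7 mm. The raised catch shows just behind it, at (582,153) in the scene crop. The robot is clear, so I'm handing in.

```bash
python3 -c "
from workcell import manip; print(manip.hand_in())"
```

```text
the job is handed in; nothing more can be done
None
```

The right-hand pack (the −y stall) measured about 9.5 mm against 14.5 mm for the other, so I moved that one into the cradle, where it sits on the floor held by the catch; the swollen pack was left standing in its stall, and the job is handed in.

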